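Start the recorder, then snap the protective cap onto the stud and hold it down

ROBOT

A 6-joint arm with a two-finger parallel gripper is mounted at the origin on the work surface. World frame = base frame: x ahead of the robot, y to its left, z up, the work surface at z = 0. Lengths are in m, angles in degrees, forces in N, time in s.
With the tool pointing down it reaches from about 0.275 to 0.85 m from the base axis. Payload 5.2 kg.
Tool frame: the origin (TCP) lies midway between the tips of the shut fingers; the grasp point (between the pads) lies 19 mm behind it; z points along the fingers, x is the direction in which the jaws open and shut, and the axes are right-handed (so a half turn about z gives the same grasp; the last joint's range is limited). The gripper opens to 85 mm and grips with 20 to 120 N. Pads are 22 mm wide; open, the fingers measure 114 mm over their backs; the gripper's body (76 mm by 85 mm) begins 54 mm behind the grasp point. The pads swing forward as they close: fully open they stand 13 mm farther back than shut.
Start: joints at [51.692, 14.817, 87.949, -0, 77.235, -11.62], TCP at [0.247, 0.491, 0.231] pointing down, gripper open.
Joint ranges: [-179.93, 179.93], [-52.35, 119.4], [10.71, 147.94], [-69.91, 249.91], [12.55, 155.21], [-178.61, 178.61]. Speed limits (degrees/s): [147.25, 147.25, 180, 180, 180, 180].

INTERFACE

Orientations are given as [roll, pitch, yaw] about the fixed x, y, z axes, in that order (R = Rz(yaw) Ry(pitch) Rx(roll)).
In Python, from cell import * gives the robot as it stands. The module is installed in compiled form; this text tells all that it offers.
- The arm moves only by the tool carry_out, never from a script. Its argument "rows" is one flat list of numbers, 7 for each row, row after row: the gripper's target within -1 to 1 (fully open at 1, half-way at 0, shut at -1), then the shift along the tool's x, y, z in units of 40 mm (1.0 is 40 mm), then the turn, a rotation vector about the tool's x, y, z in units of 5 degrees (1.0 is 5 degrees). A call has 1 to 12 rows; each row is the pose to reach, as a shift and turn from the pose commanded when the call began, along the tool's axes at that moment; what a row does not reach only later rows make up. A row lasts 1/12 s, in which the tool goes at most 41.7 mm and 7.16 degrees, less where a joint would pass 70% of its speed; a pose out of reach is approached as far as the arm can. A call with a gripper value outside its range is refused whole. The fingers move at their own pace and stop on an object; "newtons" is the grip in N (left out, the last holds). Time passes only in rows, so rows that repeat a pose let the fingers close. It gives the time, the measured TCP pose, the force and the opening at its end, in the units of the state.
- read_state(): the state, without advancing time (a new reading comes with each control period).
- snapshot(name): name is "side" or "top"; returns the picture (420x560x3 uint8, blue, green, red); there is no depth.
- calibration(name): a dict with "fx", "fy", "cx", "cy" (pixels), "position" and "attitude" of the camera in the world. Camera axes: x right, y down, z forward; pixel columns grow to the right and rows downward; lengths in m; the calibration is good to about 2 mm. A picture is of the moment at which its call begins. calibration takes no time and is no camera call.
- close_job(): hands the job in, once; it reports no verdict.
The state is a dict: "time_s": time; "qpos": joint angles; "joint_velocities": joint speeds; "effort": joint torques, N m; "position": TCP position; "orientation": TCP orientation; "force": force on the tool from outside, world axes, zero at the start; "moment": the same for the moment, N m; "gripper_width": finger opening in m.
Only numpy, scipy, OpenCV 4.12 (cv2) and the standard library are available. Lean on these libraries where they do the work, as an engineer would, in place of code of your own. Each camera call takes 0.05 s, during which the arm holds its last target. There are 200 camera calls.

TASK

Start the press-force recorder by pushing its three keys fully down for a moment, one at a time, from the smallest to the largest. Then take the knobbed cap from the tray, press it onto the upright stud until it clicks, and keep pressing after the force drops until the sprung nest under the stud is down on its stop. Finish like that, with the fingers still on the cap and holding the nest down, and leave the flat cover, the jar, the steel block and the screwdriver where they are.

Things in the scene. Friction and masses are not known exactly. Their poses are not given: they have to be found in the camera images.
- cap: grey round snap cap standing open end down in the tray, 48 mm tall: a hollow skirt 44 mm across and 24 mm tall, and on its flat crown a centred grip knob 24 mm across and 24 mm tall (crown 24 mm, knob top 48 mm above the origin). 30 to 55 g. Inner lip of bore 31.4 mm at its lower rim. Origin: centre of the lower rim; z up; yaw does not matter
- stud_seat (a point): centre of the flat steel seat (58 mm across) round the foot of the upright stud, 48 mm above the table when unloaded; z up. The stud, 28 mm across with a tapered top, rises 17 mm above it; four spring balls stick out to 35 mm across, 6 mm above the seat. The cap meets them with its rim about 9 mm above the seat, and is home with its rim on the seat: cap origin at this point
- nest (a joint): how far the sprung nest (seat and stud) is pushed down into its block, m: 0 free, 0.006 on its stop. Spring: 3 N to start moving, then 2 N per mm, 15 N at the stop. The cap snaps past the balls at roughly 7 to 11 N, with the nest some 2.5 to 4 mm down; then the force drops and the nest springs back up a little
- key_small_top (a point): centre of the top face of the smallest round key (14 mm across); z up. The three grey keys stand in one row, 56 mm apart, in any order, each in a black round housing 16 mm wider than the key, on the grey recorder box (100 x 190 x 35 mm). Tops 57 mm above the table, 10 mm above the housing; 6 mm travel, about 4 N to push fully down, spring back
- key_middle_top (a point): centre of the top face of the middle-sized round key (22 mm across); otherwise like the smallest
- key_large_top (a point): centre of the top face of the largest round key (32 mm across); otherwise like the smallest
- key_small (a joint): travel of the smallest key in m: 0 up, 0.006 fully down
- key_middle (a joint): travel of the middle-sized key in m: 0 up, 0.006 fully down
- key_large (a joint): travel of the largest key in m: 0 up, 0.006 fully down
- tray: shallow aluminium parts tray, fixed, 130 x 190 mm with walls 14 mm high, 4 mm thick; origin under its centre, its longer side along its y axis. The cap and the cover stand on its floor, 4 mm above the table, 84 to 96 mm apart
- cover: bystander: flat grey cover disc without a knob, 58 mm across, 14 mm tall, in the tray; origin at the centre of its underside
- jar: bystander: small closed glass jar, 48 mm across, 55 mm tall, upright; origin at the centre of its underside
- block: bystander: steel block 50 x 50 x 35 mm; origin at the centre of its underside
- driver: bystander: screwdriver lying on the table beyond the tray, about 0.2 m long, roughly across the robot's view
- fixture: dark steel block 110 x 110 x 28 mm, fixed to the table, with a 72 mm collar to 34 mm; the nest stands in its middle. Origin under its centre
Not all that is in view belongs to the job. What is shaped like the cap but turquoise is not meant.

How it is judged (in metres and radians):
On the way, in this order (a step that is already met when the one before it is completed fails the run):
1. the smallest key is pushed down, alone (value of joint key_small above 0.0042 m and value of joint each of key_middle, key_large below 0.002 m), for 0.05 s.
2. then the middle key is pushed down, alone (value of joint key_middle above 0.0042 m and value of joint each of key_small, key_large below 0.002 m), for 0.05 s.
3. then the largest key is pushed down, alone (value of joint key_large above 0.0042 m and value of joint each of key_small, key_middle below 0.002 m), for 0.05 s.
4. then the cap is snapped home on the stud (distance between cap and stud_seat below 0.003 m and angle between cap's own z axis and vertical below 0.08 rad), for 0.1 s.
At the end, for the whole second after the job is handed in: The cap is home on the stud (its origin within 3 mm of the seat, tilted under 0.08 rad), the fingers are still on it (over 3 N), the nest is held at least 4.5 mm down of its 6 mm, and all keys are up again (all of step 4 and value of joint nest above 0.0045 m and contact force between the fingers and cap above 3 N and value of joint each of key_small, key_middle, key_large below 0.002 m); the arm keeps its last pose, push and grip.
It fails at once if two keys are pushed at once (value of joint each of key_small, key_middle above 0.003 m or value of joint each of key_small, key_large above 0.003 m or value of joint each of key_middle, key_large above 0.003 m).
It fails at once if a bystander (cover, jar, block or screwdriver) is moved by more than 25 mm (distance of any of cover, jar, block, driver from where it was at the start of the episode above 0.025 m).
It also fails if it takes over 70 s, if anything falls off the work surface, if the arm or the gripper's body presses on something with over 40 N, if the wrist force passes 120 N, or if a joint passes its speed limit or range.

## Working session

There is one attempt and no reset: what is moved stays moved. The work goes in short steps, Python scripts to look and compute and a tool call to move; the robot and the scene stay as the last step left them, time stands still between calls to the robot, and variables do not carry over. Pictures are saved under pics/ and viewed, about 8 in all and at most 12, crops included, and the job is handed in when it is done.

Besides the shell and the picture viewer there is one more tool, called after "Request:" by a JSON object that holds its "fn" and its "kwargs". carry_out: Moves the arm, as the interface text tells. Its arguments: {"type":"object","properties":{"rows":{"type":"array","items":{"type":"number"}},"newtons":{"type":"number"}},"required":["rows"]}

```bash
mkdir -p pics; python3 - <<'E'
from cell import *
import cv2
for n in("side","top"):
    cv2.imwrite(f"pics/{n}0.png",cv2.resize(snapshot(n),(800,600),interpolation=cv2.INTER_CUBIC)); print(n,calibration(n))
print(read_state())
E
```

```text
side {'fx': 407.3748359686278, 'fy': 407.3748359686278, 'cx': 277.3945720884887, 'cy': 211.4836314672507, 'position': array([0.50687026, 0.86011505, 0.71814255]), 'attitude': array([-127.2435712 ,    0.830815  , -172.65782173])}
top {'fx': 517.9985702463874, 'fy': 517.9985702463874, 'cx': 283.8714435049243, 'cy': 220.55651781762907, 'position': array([0.54488223, 0.0052709 , 1.2140405 ]), 'attitude': array([-1.76717820e+02, -1.69807445e-01, -9.00168843e+01])}
{'time_s': 0.1, 'qpos': array([ 5.16923105e+01,  1.48561151e+01,  8.80053920e+01, -5.49908924e-04,
        7.72347752e+01, -1.16196618e+01]), 'joint_velocities': array([-0.09568243, -0.17183319, -0.0764558 ,  0.06678378,  0.0496364 ,
       -0.08157194]), 'effort': array([ 2.03864955e-03, -4.46970570e+01, -2.91250473e+01, -2.63868505e-04,
        6.24499808e-03,  8.76015565e-05]), 'position': array([0.24670224, 0.49103071, 0.23054404]), 'orientation': array([-1.79981133e+02,  9.44170467e-02,  6.33121098e+01]), 'force': array([0.95187304, 0.02888282, 0.90694113]), 'moment': array([-0.03345068, -0.0409903 ,  0.03039577]), 'gripper_width': 0.08529325189167826}
```

View pics/top0.png

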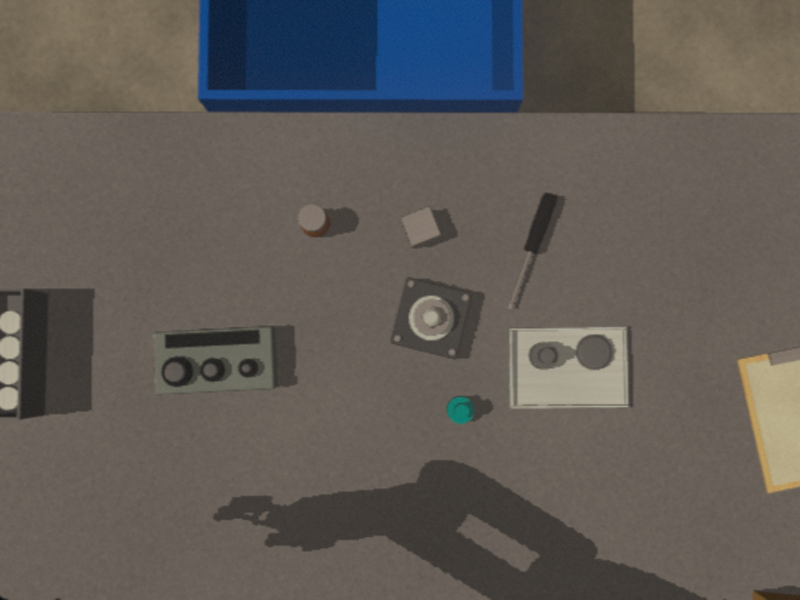

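View pics/side0.png

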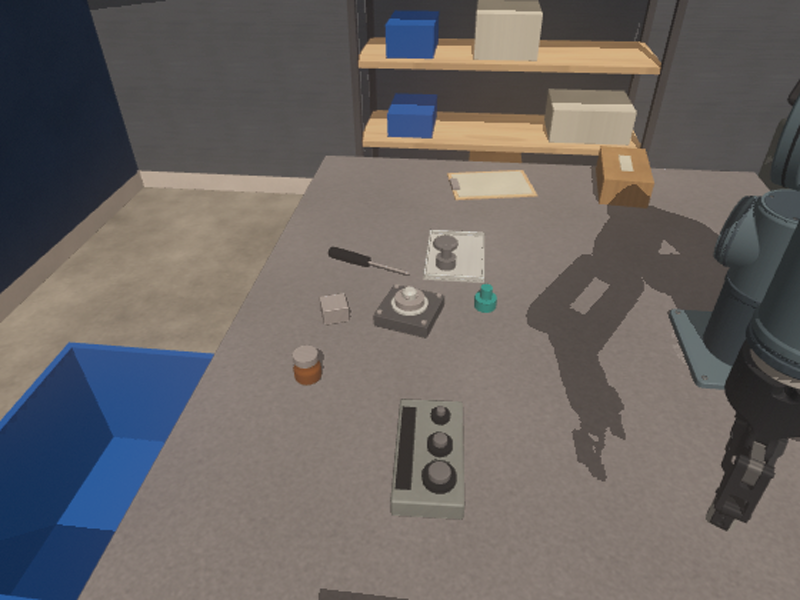

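Top view, in 800x600 pixels: the keys run large (177,370), middle (212,369), small (249,368). The stud is at (432,317), the cap at (545,355) and the cover at (595,352) in the tray. I'll enlarge these to measure them.

```bash
cat > h.py <<'E'
import numpy as np,cv2
from scipy.spatial.transform import Rotation as R
from cell import *
def pt(name,u,v,z):
    c=calibration(name); d=R.from_euler('xyz',c['attitude'],degrees=True).apply([(u-c['cx'])/c['fx'],(v-c['cy'])/c['fy'],1])
    p=np.array(c['position']); return p+d*(z-p[2])/d[2]
def px(name,P):
    c=calibration(name); q=R.from_euler('xyz',c['attitude'],degrees=True).inv().apply(np.array(P)-c['position'])
    return np.array([c['fx']*q[0]/q[2]+c['cx'],c['fy']*q[1]/q[2]+c['cy']])
def crop(img,u,v,w,h,k):
    return cv2.resize(img[v:v+h,u:u+w],None,fx=k,fy=k,interpolation=cv2.INTER_CUBIC)
def move(goal,yaw=None):
    """shift/turn in row units from measured pose to goal"""
    s=read_state(); Rt=R.from_euler('xyz',s['orientation'],degrees=True)
    print('shift',np.round(Rt.inv().apply(np.array(goal)-s['position'])/0.04,3))
    if yaw is not None:
        print('turn',np.round(np.degrees((Rt.inv()*R.from_euler('xyz',[180,0,yaw],degrees=True)).as_rotvec())/5,3))
E
python3 - <<'E'
from h import *
im=snapshot("top"); s=snapshot("side")
a=np.hstack([crop(im,105,225,90,50,6)]) #540x300
b=crop(im,355,225,90,50,6)
cv2.imwrite("pics/c1.png",np.clip(np.vstack([a,b])*1.6,0,255))
c=np.hstack([crop(im,270,190,65,65,6),crop(s,260,195,65,45,6)[:,:390] if 0 else cv2.resize(crop(s,260,195,65,65,6),(390,390))])
d=np.hstack([crop(s,275,275,65,70,3),crop(s,290,155,60,50,4)[:200]][:1])
cv2.imwrite("pics/c2.png",np.clip(c*1.6,0,255))
E
```

```text
[ WARN:0@0.581] global loadsave.cpp:1063 imwrite_ Unsupported depth image for selected encoder is fallbacked to CV_8U.
```

View pics/c1.png

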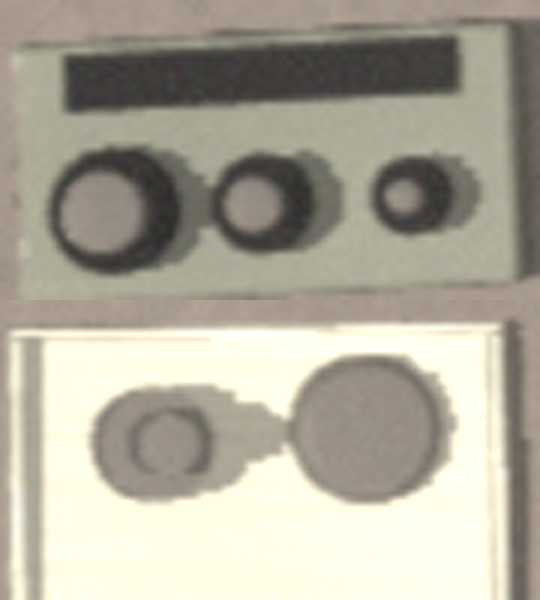

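View pics/c2.png

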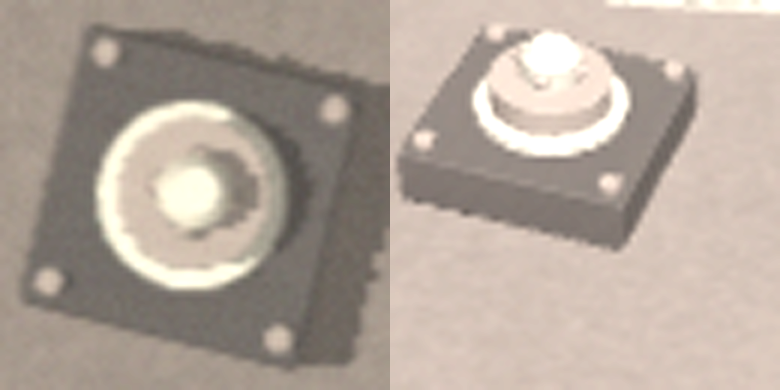

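The crops show key tops at crop pixels large (102,211), middle (252,202) and small (403,197), and the knob at about (168,145) in the tray crop. The collar, taken from the ring and the four screws, is at (192,195).

```bash
python3 - <<'E' 2>&1
from h import *
f=lambda o,c,z:pt("top",o[0]+(c[0]-2.5)/6,o[1]+(c[1]-2.5)/6,z)
k=[f((105,225),c,.057) for c in((403,197),(252,202),(102,211))]
print(*[x.round(4) for x in k],np.linalg.norm(k[0]-k[1]),np.linalg.norm(k[1]-k[2]))
print('fix',f((270,190),(192,195),.034),f((270,190),(191.5,195.5),.028))
print('knob',f((355,225),(168,145),.052),'crown',f((355,225),(151,144),.028))
print('cover',f((355,225),(365,128),.018))
# side: collar ellipse centre, screws
g=lambda c,z:pt("side",260+(c[0]-390-2.5)/6,195+(c[1]-2.5)/6,z)
print('side collar',g((551,102),.034),'screws',np.mean([g(c,.028) for c in((495,33),(674,69),(610,182),(424,139))],0))
for u,v in((440,410),(439,438),(438,470)): print('side key',pt("side",u/1.4286,v/1.4286,.057))
print('side knob',pt("side",446/1.4286,252/1.4286,.052))
move([*k[0][:2],.1],0)
E
```

```text
[0.529  0.2515 0.057 ] [0.5272 0.3075 0.057 ] [0.5239 0.363  0.057 ] 0.05600087939894526 0.05564646121161929
fix [ 0.60905951 -0.03865827  0.034     ] [ 0.60919446 -0.03869008  0.028     ]
knob [ 0.54820039 -0.21941752  0.052     ] crown [ 0.54865148 -0.21757716  0.028     ]
cover [ 0.55480554 -0.30188822  0.018     ]
side collar [ 0.60679121 -0.03350601  0.034     ] screws [ 0.60764963 -0.03984905  0.028     ]
side key [0.52768714 0.2579915  0.057     ]
side key [0.52545734 0.31143458 0.057     ]
side key [0.52296642 0.36649648 0.057     ]
side knob [ 0.5457606  -0.19412997  0.052     ]
shift [-2.179  8.996  3.27 ]
turn [5.0000e-03 1.3000e-02 1.2662e+01]
```

Request:
{"fn": "carry_out", "kwargs": {"rows": [-1,-2.18,9.0,3.0,0,0,12.66,-1,-2.18,9.0,3.0,0,0,12.66,-1,-2.18,9.0,3.0,0,0,12.66,-1,-2.18,9.0,3.0,0,0,12.66,-1,-2.18,9.0,3.0,0,0,12.66,-1,-2.18,9.0,3.0,0,0,12.66,-1,-2.18,9.0,3.0,0,0,12.66,-1,-2.18,9.0,3.0,0,0,12.66,-1,-2.18,9.0,3.0,0,0,12.66,-1,-2.18,9.0,3.0,0,0,12.66,-1,-2.18,9.0,3.0,0,0,12.66,-1,-2.18,9.0,3.0,0,0,12.66]}}

```text
time_s: 1.2
position: [0.5293, 0.2512, 0.1106]
orientation: [180.0, 0.1, -0.0]
force: [-0.9, 0.7, -0.2]
gripper_width: -0.0001
```

```bash
python3 - <<'E' 2>&1
from h import *
s=read_state(); print(s['time_s'],s['position'],s['orientation'],s['force'],s['gripper_width'],s['qpos'])
move([.528,.252,.1],0)
print(px("side",s['position']),px("top",s['position']))
a=snapshot("side");b=snapshot("top")
cv2.imwrite("pics/k1.png",np.hstack([crop(a,270,260,70,80,5),crop(b,100,200,100,100,4)]))
E
```

```text
1.2 [0.52933672 0.25120655 0.11060237] [ 1.79997326e+02  1.11879726e-01 -4.05895566e-02] [-0.8586461   0.6656804  -0.20437738] -8.065782482313462e-05 [1.44713585e+01 2.44629385e+01 9.19423740e+01 2.83833108e-02
 6.37036708e+01 1.44993470e+01]
shift [-0.033 -0.02   0.265]
turn [ 0.001  0.022 -0.008]
[308.22135156 266.93185911] [166.52126592 257.62919003]
```

View pics/k1.png

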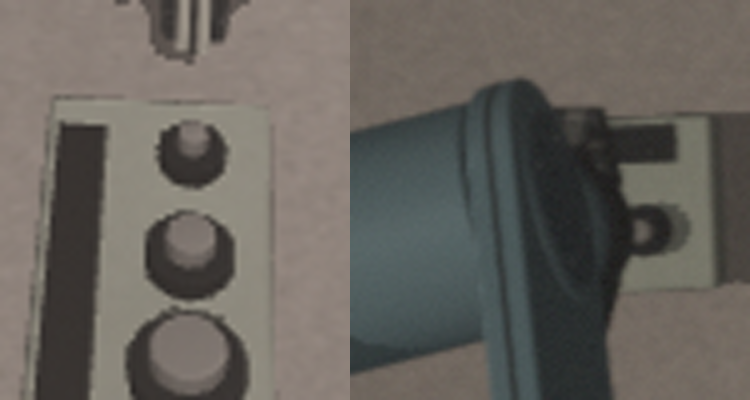

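The tip sits above the smallest key: the side crop has the key top at (195,134) and the tip at (185,55), in line with it. I'll press it now.

Request:
{"fn": "carry_out", "kwargs": {"rows": [-1,0,0,1.0,0,0,0,-1,0,0,1.3,0,0,0,-1,0,0,1.4,0,0,0,-1,0,0,1.49,0,0,0,-1,0,0,1.49,0,0,0,-1,0,0,1.49,0,0,0,-1,0,0,1.49,0,0,0]}}

```text
time_s: 1.88
position: [0.53, 0.2526, 0.0532]
orientation: [-180.0, -0.1, 0.1]
force: [-1.5, 1.1, 3.3]
gripper_width: 0.0001
```

Request:
{"fn": "carry_out", "kwargs": {"rows": [-1,0,0,0.05,0,0,0,-1,0,0,0.08,0,0,0,-1,0,0,0.08,0,0,0,-1,0,0,0.08,0,0,0]}}

```text
time_s: 2.22
position: [0.5304, 0.2525, 0.0508]
orientation: [-179.9, -0.2, 0.0]
force: [-4.1, 1.7, 14.7]
gripper_width: 0.0004
```

Request:
{"fn": "carry_out", "kwargs": {"rows": [-1,0,0,-0.6,0,0,0,-1,0,0,-0.6,0,0,0,-1,-0.05,-0.7,-0.6,0,0,0,-1,-0.05,-1.39,-0.6,0,0,0,-1,-0.05,-1.39,-0.4,0,0,0,-1,-0.05,-1.39,-0.2,0,0,0,-1,-0.05,-1.39,-0.1,0,0,0,-1,-0.05,-1.39,-0.03,0,0,0,-1,-0.05,-1.39,0,0,0,0,-1,-0.05,-1.39,0,0,0,0,-1,-0.05,-1.39,0,0,0,0]}}

```text
time_s: 3.13
position: [0.5277, 0.3073, 0.0508]
orientation: [-179.9, -0.1, -0.1]
force: [-6.9, 1.7, 17.7]
gripper_width: 0.0002
```

Request:
{"fn": "carry_out", "kwargs": {"rows": [-1,0,0,-0.6,0,0,0,-1,0,0,-0.6,0,0,0,-1,-0.07,-0.7,-0.6,0,0,0,-1,-0.07,-1.39,-0.6,0,0,0,-1,-0.07,-1.39,-0.4,0,0,0,-1,-0.07,-1.39,-0.2,0,0,0,-1,-0.07,-1.39,-0.1,0,0,0,-1,-0.07,-1.39,-0.03,0,0,0,-1,-0.07,-1.39,0,0,0,0,-1,-0.07,-1.39,0,0,0,0,-1,-0.07,-1.39,0,0,0,0]}}

```text
time_s: 4.05
position: [0.5245, 0.3622, 0.0508]
orientation: [-180.0, -0.0, -0.1]
force: [-7.2, -0.4, 19.7]
gripper_width: -0.0002
```

Request:
{"fn": "carry_out", "kwargs": {"rows": [-1,0,0,-1.0,0,0,0,-1,0,0,-2.0,0,0,0,-1,0.1,1,-3.0,0,0,0,-1,0.2,2,-3.7,0,0,0,0.2,0.3,3,-3.7,0,0,0,0.2,0.4,4,-3.7,0,0,0,0.2,0.4,5,-3.7,0,0,0,0.2,0.5,6,-3.7,0,0,0,0.2,0.5,7,-3.7,0,0,0,0.2,0.6,8,-3.7,0,0,0,0.2,0.6,9,-3.7,0,0,0,0.2,0.6,10,-3.7,0,0,0]}}

```text
time_s: 5.05
position: [0.5473, -0.0341, 0.1956]
orientation: [180.0, 0.1, -0.1]
force: [0.4, 0.3, 0.1]
gripper_width: 0.0515
```

Request:
{"fn": "carry_out", "kwargs": {"rows": [0.2,0,1,0,0,0,0,0.2,0,2,0,0,0,0,0.2,0,3,0,0,0,0,0.2,0,4,0,0,0,0,0.2,0,4.5,0,0,0,0,0.2,0,4.5,0.5,0,0,0,0.2,0,4.5,1.5,0,0,0,0.2,0,4.5,2.3,0,0,0,0.2,0,4.5,2.3,0,0,0]}}

```text
time_s: 5.8
position: [0.5429, -0.2095, 0.0971]
orientation: [-179.6, 0.7, -0.1]
force: [-0.4, 0.2, -1.3]
gripper_width: 0.0513
```

```bash
python3 - <<'E' 2>&1
from h import *
s=read_state(); print(s['time_s'],s['position'],s['orientation'],s['force'],s['gripper_width'])
move([.5485,-.2185,.036],0)
p=s['position']; print(px("side",p),[px("side",[.5485,-.2185,z]) for z in(.028,.052)])
a=snapshot("side");b=snapshot("top")
cv2.imwrite("pics/g1.png",np.hstack([crop(a,270,130,90,80,5),crop(b,355,210,90,100,4)]))
E
```

```text
5.8 [ 0.54286135 -0.20948515  0.09710243] [-1.79589436e+02  7.17246179e-01 -1.23163183e-01] [-0.42966327  0.16109712 -1.32936976] 0.05127160945347131
shift [0.161 0.236 1.524]
turn [-0.082  0.143 -0.025]
[314.02830087 160.9802879 ] [array([311.50156478, 178.69837864]), array([311.78260767, 172.13416492])]
```

View pics/g1.png

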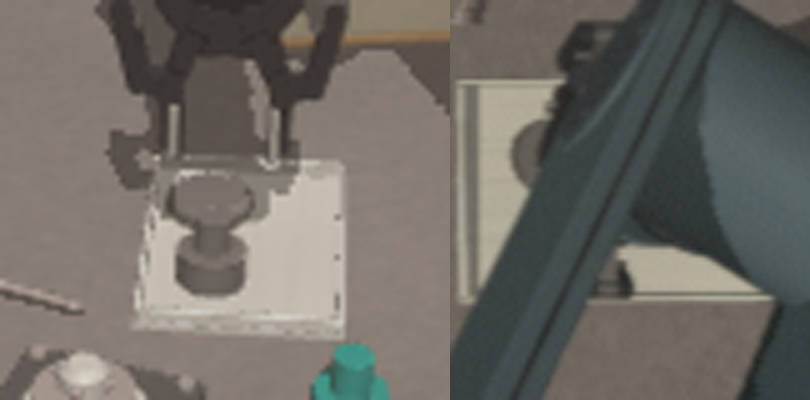

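The side crop has the cap crown at (211,245), which is image pixel (312,179). The top-camera fix predicts (311.5,178.7), so the two agree. I'll let the arm settle, then descend.

Request:
{"fn": "carry_out", "kwargs": {"rows": [0.2,0,0,0,0,0,0,0.2,0,0,0,0,0,0,0.2,0,0,0,0,0,0], "newtons": 20}}

```text
time_s: 6.15
position: [0.55, -0.2115, 0.1068]
orientation: [179.9, -0.2, 0.0]
force: [-0.6, -0.5, -0.2]
gripper_width: 0.0516
```

```bash
python3 - <<'E' 2>&1
from h import *
s=read_state(); print(s['time_s'],s['position'],s['orientation'],s['force'])
move([.5485,-.2185,.032],0)
E
```

```text
6.15 [ 0.54998629 -0.2115364   0.10679173] [ 1.79874350e+02 -1.96014629e-01  2.17947595e-02] [-0.63145245 -0.53856111 -0.24874385]
shift [-0.044  0.17   1.87 ]
turn [ 0.025 -0.039  0.004]
```

Request:
{"fn": "carry_out", "kwargs": {"rows": [0.2,-0.04,0.17,0.5,0,0,0,0.2,-0.04,0.17,1.2,0,0,0,0.2,-0.04,0.17,1.6,0,0,0,0.2,-0.04,0.17,1.83,0,0,0,0.2,-0.04,0.17,1.83,0,0,0,-1,-0.04,0.17,1.83,0,0,0,-1,-0.04,0.17,1.83,0,0,0,-1,-0.04,0.17,1.83,0,0,0,-1,-0.04,0.17,1.83,0,0,0,-1,-0.04,0.17,1.83,0,0,0,-1,-0.04,0.17,1.83,0,0,0]}}

```text
time_s: 7.07
position: [0.5483, -0.2182, 0.0329]
orientation: [179.9, -0.2, 0.0]
force: [-0.1, 0.9, 6.5]
gripper_width: 0.023
```

Request:
{"fn": "carry_out", "kwargs": {"rows": [0.2,0,0,-0.1,0,0,0,0.2,0,0,-0.1,0,0,0,0.2,0,0,-0.1,0,0,0,0.2,0,0,-0.1,0,0,4,0.2,0,0,-0.1,0,0,8,0.2,0,0,-0.1,0,0,12,0.2,0,0,-0.1,0,0,16,0.2,0,0,-0.1,0,0,18,0.2,0,0,-0.1,0,0,18,0.2,0,0,-0.1,0,0,18,0.2,0,0,-0.1,0,0,18,0.2,0,0,-0.1,0,0,18]}}

```text
time_s: 8.07
position: [0.5469, -0.2175, 0.035]
orientation: [180.0, 0.0, -64.8]
force: [-0.4, 0.2, -0.1]
gripper_width: 0.0515
```

Request:
{"fn": "carry_out", "kwargs": {"rows": [0.2,0,0,0,0,0,18,0.2,0,0,0,0,0,18,0.2,0,0,0,0,0,18,0.2,0,0,0,0,0,18]}}

```text
time_s: 8.4
position: [0.5469, -0.2175, 0.035]
orientation: [180.0, 0.0, -93.4]
force: [-0.5, 0.2, 0.6]
gripper_width: 0.0513
```

```bash
python3 - <<'E' 2>&1
from h import *
s=read_state(); print(s['time_s'],s['position'],s['orientation'],s['force'],s['qpos'])
move([.5485,-.2185,.036],-90)
E
```

```text
8.4 [ 0.54692725 -0.21748944  0.03501841] [ 1.79964776e+02  1.78447100e-02 -9.34483715e+01] [-0.51105591  0.16505325  0.57365641] [-3.25352322e+01  2.98672705e+01  9.55541716e+01 -1.87596323e-03
  5.46180147e+01  6.09142206e+01]
shift [ 0.023 -0.041 -0.025]
turn [ 0.007  0.004 -0.69 ]
```

Request:
{"fn": "carry_out", "kwargs": {"rows": [-1,0,0,0,0,0,0,-1,0,0,0,0,0,0,-1,0,0,0,0,0,0,-1,0,0,0,0,0,0,-1,0,0,0,0,0,0,-1,0,0,0,0,0,0], "newtons": 60}}

```text
time_s: 8.9
position: [0.5472, -0.2177, 0.0354]
orientation: [-180.0, -0.0, -93.0]
force: [0.4, -0.0, 0.6]
gripper_width: 0.0219
```

Request:
{"fn": "carry_out", "kwargs": {"rows": [-1,0,0,-0.4,0,0,0,-1,0,0,-1.0,0,0,0,-1,0,0,-2.0,0,0,0,-1,0,0,-3.0,0,0,0,-1,0,0,-3.0,0,0,0,-1,0,0,-3.0,0,0,0,-1,0,0,-3.0,0,0,0,-1,0,0,-3.0,0,0,0]}}

```text
time_s: 9.57
position: [0.5461, -0.217, 0.1537]
orientation: [179.8, 0.1, -93.1]
force: [-0.8, 0.5, -1.3]
gripper_width: 0.0219
```

```bash
python3 - <<'E' 2>&1
from h import *
s=read_state(); print(s['time_s'],s['position'],s['orientation'],s['force'],s['gripper_width'])
move([.609,-.0387,.155],-90)
E
```

```text
9.5667 [ 0.54612647 -0.2169555   0.15367125] [ 1.79841749e+02  8.95572734e-02 -9.30771251e+01] [-0.7561769   0.50799211 -1.32327761] 0.02186631697600555
shift [-4.534 -1.33  -0.03 ]
turn [ 0.031  0.019 -0.615]
```

Request:
{"fn": "carry_out", "kwargs": {"rows": [-1,-0.9,-0.27,0,0,0,0,-1,-1.8,-0.53,0,0,0,0,-1,-2.7,-0.8,0,0,0,0,-1,-3.6,-1.06,0,0,0,0,-1,-4.3,-1.26,0,0,0,0,-1,-4.53,-1.33,0,0,0,0,-1,-4.53,-1.33,0.5,0,0,0,-1,-4.53,-1.33,1.0,0,0,0,-1,-4.53,-1.33,1.0,0,0,0,-1,-4.53,-1.33,1.0,0,0,0,-1,-4.53,-1.33,1.0,0,0,0,-1,-4.53,-1.33,1.0,0,0,0]}}

```text
time_s: 10.57
position: [0.6107, -0.0403, 0.1162]
orientation: [-179.9, -0.0, -93.1]
force: [-0.2, -0.1, -0.8]
gripper_width: 0.0218
```

```bash
python3 - <<'E' 2>&1
from h import *
s=read_state(); print(s['time_s'],s['position'],s['orientation'],s['force'],s['gripper_width'])
move([.609,-.0387,.1],-90)
p=s['position']
for n in("side","top"): print(n,px(n,p),px(n,[.609,-.0387,.065]))
a=snapshot("side");b=snapshot("top")
cv2.imwrite("pics/s1.png",np.hstack([crop(a,245,150,90,100,5),crop(b,270,180,70,100,5)]))
E
```

```text
10.5667 [ 0.6106559  -0.04025563  0.11621111] [-1.79922843e+02 -1.84663689e-02 -9.31335925e+01] [-0.23598099 -0.07204282 -0.8418597 ] 0.021781071620206642
shift [-0.037  0.044  0.405]
turn [-0.015 -0.004 -0.627]
side [285.22045947 185.4112876 ] [285.81139869 201.37568206]
top [303.77021598 219.22982204] [302.11979113 221.35233943]
```

View pics/s1.png

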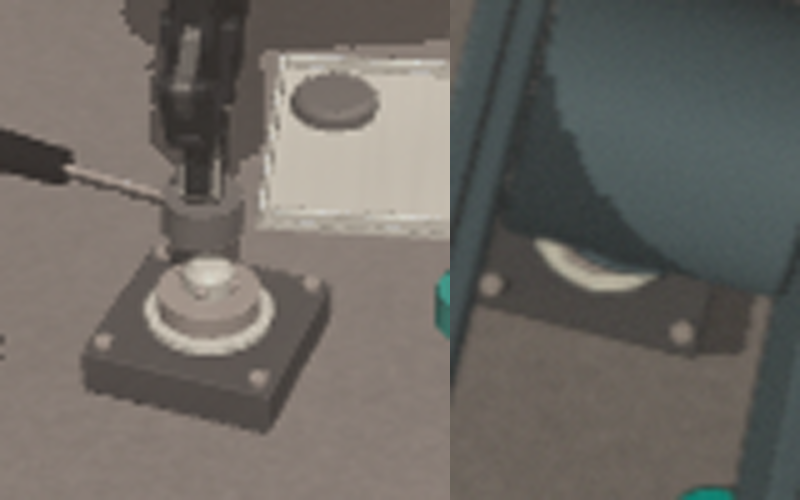

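The side crop shows the cap level in the fingers. Its skirt spans columns 163–243 (centre 203), while the collar and seat centre is near 208.5, so the cap looks 2–3 mm too far in +x. I'll check that numerically.

```bash
python3 - <<'E' 2>&1
from h import *
a=cv2.cvtColor(snapshot("side"),cv2.COLOR_BGR2GRAY).astype(int)
for v in (192,194,196,198,206,208,210,212): print(v,a[v,268:306])
for z in(.034,.048,.065,.085,.097): print(z,px("side",[.609,-.0387,z]),px("side",[.608,-.0387,z])[0])
s=[read_state()['position']]
print(s)
E
```

```text
192 [126 126 127 127 126 125 125 127 125  94  77  82 106 115 113 111 113 114
 114 111 114 113 111  87  88 105 127 127 125 151 168 165 180 181 184 190
 192 198]
194 [128 128 128 128 128 127 127 127 123  94  79  85  91  93  95  97  98  98
  98  96  97  96  93  90  89 106 130 131 143 160 172 171 163 168 177 169
 158 179]
196 [127 127 127 129 129 128 128 128 125  95  80  86  90  93  95  97  98  98
  98  97  96  94  92  88  88 115 128 129 129 129 128 128 128 127 128 129
 139 141]
198 [126 127 126 127 127 127 127 127 128 129 125  86  91  93  95  97  97  98
  97  97  95  93  90  87  92 129 127 127 129 128 128 127 128 128 127 127
 127 127]
206 [126 126 122  89  91  90  90  93 108 149 150 150 149 135 130 159 186 195
 209 207 192 177 151 157 159 149 149 148 145  94  93  92  91  91  92  91
  94 113]
208 [125  94  93  90  90  91 100 145 151 152 152 150 151 149 140 132 151 166
 146 163 160 155 144 127 149 148 149 150 154 177 142  92  91  92  91  91
  91  92]
210 [ 92  90  89  90  91 104 168 184 136 128 149 151 151 152 150 151 153 154
 157 156 152 150 150 149 149 149 150 147 129 171 185 142  91  91  92  91
  91  90]
212 [ 91  90  90  91  90 108 182 185 159  99 108 113 141 147 150 151 152 151
 151 150 150 149 149 149 151 146 119 112 116 174 190 160  91  92  91  91
  90  91]
0.034 [285.83363996 210.4078605 ] 286.19077384499576
0.048 [285.82368733 206.36609737] 286.18350886377743
0.065 [285.81139869 201.37568206] 286.17453868622755
0.085 [285.79664801 195.38543293] 286.1637713047769
0.097 [285.78764121 191.72776932] 286.1571966987067
[array([ 0.61062472, -0.0400557 ,  0.11637611])]
```

```bash
python3 - <<'E' 2>&1
from h import *
a=cv2.cvtColor(snapshot("side"),cv2.COLOR_BGR2GRAY).astype(int)
print('cap col 283-287',a[194:206,283:288].T)
print('seat/collar col 286', a[206:226,284:289].T)
for y in(-.042,-.040,-.038): print(y,'cap front',px("side",[.6107,y+.022,.0853]),'seat front',px("side",[.6077,y+.029,.048]),'collar front',px("side",[.6077,y+.036,.034]))
E
```

```text
cap col 283-287 [[ 97  98  98  98  97  97  78  92 163 169 177 185]
 [ 97  98  98  97  97  96  84 124 189 186 186 191]
 [ 97  99  99  97  97  97  99 128 189 189 193 202]
 [ 99  99  99  98  97  97 105 127 189 189 202 208]
 [ 97  99  98  97  97  96  92 128 190 189 199 207]]
seat/collar col 286 [[185 152 151 116 153 151 151 154 129 129 128 148 191 183 171  90  90  89
   90  91]
 [194 164 167 131 155 151 151 153 130 130 132 147 191 188 172  90  90  90
   90  90]
 [209 164 146 144 157 151 150 153 130 131 130 145 190 188 172  90  90  89
   89  89]
 [207 162 163 163 157 150 150 153 132 130 130 132 190 188 167  89  89  90
   91  90]
 [192 160 160 159 152 150 151 152 129 129 129 149 191 188 174  90  89  90
   90  90]]
-0.042 cap front [284.38332137 199.24794175] seat front [285.24396929 212.00401237] collar front [284.968819   217.64844671]
-0.04 cap front [284.29766265 199.68130298] seat front [285.16083845 212.44903485] collar front [284.8855179  218.10032571]
-0.038 cap front [284.21175498 200.11592363] seat front [285.07746968 212.89533102] collar front [284.80197902 218.55349455]
```

Request:
{"fn": "carry_out", "kwargs": {"rows": [-1,-0.05,0.08,0.1,0,0,0,-1,-0.05,0.08,0.25,0,0,0,-1,-0.05,0.08,0.4,0,0,0,-1,-0.05,0.08,0.45,0,0,0,-1,-0.05,0.08,0.5,0,0,0,-1,-0.05,0.08,0.55,0,0,0,-1,-0.05,0.08,0.6,0,0,0,-1,-0.05,0.08,0.6,0,0,0,-1,-0.05,0.08,0.6,0,0,0]}}

```text
time_s: 11.52
position: [0.607, -0.0374, 0.0912]
orientation: [180.0, 0.0, -93.1]
force: [0.3, -0.4, -0.6]
gripper_width: 0.0215
```

Rim is about 5 mm below the stud top with no contact force, so it is centred. I'll press on.

Request:
{"fn": "carry_out", "kwargs": {"rows": [-1,0,0,0.04,0,0,0,-1,0,0,0.08,0,0,0,-1,0,0,0.12,0,0,0,-1,0,0,0.14,0,0,0,-1,0,0,0.14,0,0,0,-1,0,0,0.14,0,0,0]}}

```text
time_s: 12.02
position: [0.6073, -0.0375, 0.0862]
orientation: [-180.0, -0.0, -93.1]
force: [-0.9, 0.6, 4.0]
gripper_width: 0.0216
```

Request:
{"fn": "carry_out", "kwargs": {"rows": [-1,0,0,0.03,0,0,0,-1,0,0,0.06,0,0,0,-1,0,0,0.06,0,0,0,-1,0,0,0.06,0,0,0]}}

```text
time_s: 12.35
position: [0.6076, -0.0375, 0.0841]
orientation: [-179.9, -0.0, -93.1]
force: [-0.7, 0.1, 6.9]
gripper_width: 0.0217
```

Request:
{"fn": "carry_out", "kwargs": {"rows": [-1,0,0,0.03,0,0,0,-1,0,0,0.06,0,0,0,-1,0,0,0.06,0,0,0,-1,0,0,0.06,0,0,0]}}

```text
time_s: 12.68
position: [0.6067, -0.0375, 0.0802]
orientation: [180.0, -0.0, -93.1]
force: [1.5, -1.7, -1.9]
gripper_width: 0.0214
```

Request:
{"fn": "carry_out", "kwargs": {"rows": [-1,0,0,0.03,0,0,0,-1,0,0,0.06,0,0,0,-1,0,0,0.06,0,0,0,-1,0,0,0.06,0,0,0]}}

```text
time_s: 13.02
position: [0.6069, -0.0374, 0.0785]
orientation: [180.0, 0.0, -93.1]
force: [-0.1, -1.1, 2.0]
gripper_width: 0.0215
```

It clicked: the force rose to about 7 N, then dropped. I'll push on to the stop.

Request:
{"fn": "carry_out", "kwargs": {"rows": [-1,0,0,0.03,0,0,0,-1,0,0,0.06,0,0,0,-1,0,0,0.09,0,0,0,-1,0,0,0.1,0,0,0,-1,0,0,0.1,0,0,0,-1,0,0,0.1,0,0,0]}}

```text
time_s: 13.52
position: [0.6071, -0.0374, 0.0754]
orientation: [-180.0, -0.0, -93.1]
force: [-3.1, -0.5, 8.3]
gripper_width: 0.0215
```

Request:
{"fn": "carry_out", "kwargs": {"rows": [-1,0,0,0.03,0,0,0,-1,0,0,0.06,0,0,0,-1,0,0,0.06,0,0,0,-1,0,0,0.06,0,0,0]}}

```text
time_s: 13.85
position: [0.6073, -0.0375, 0.0736]
orientation: [-179.9, -0.0, -93.1]
force: [-4.8, 0.2, 11.6]
gripper_width: 0.0216
```

Request:
{"fn": "carry_out", "kwargs": {"rows": [-1,0,0,0.03,0,0,0,-1,0,0,0.06,0,0,0,-1,0,0,0.09,0,0,0,-1,0,0,0.09,0,0,0,-1,0,0,0.09,0,0,0]}}

```text
time_s: 14.27
position: [0.6076, -0.0376, 0.073]
orientation: [-179.8, -0.1, -93.1]
force: [-10.0, -0.0, 29.6]
gripper_width: 0.0216
```

```bash
python3 - <<'E' 2>&1
from h import *
a=snapshot("side");s=read_state(); print(s['time_s'],s['position'],s['orientation'],s['force'],s['gripper_width'])
cv2.imwrite("pics/f1.png",crop(a,245,150,100,110,5))
E
```

```text
14.3167 [ 0.60755751 -0.03756763  0.07299891] [-1.79823093e+02 -5.38860337e-02 -9.30770460e+01] [-9.61586023  0.82841547 29.41087938] 0.021536458700774395
```

View pics/f1.png

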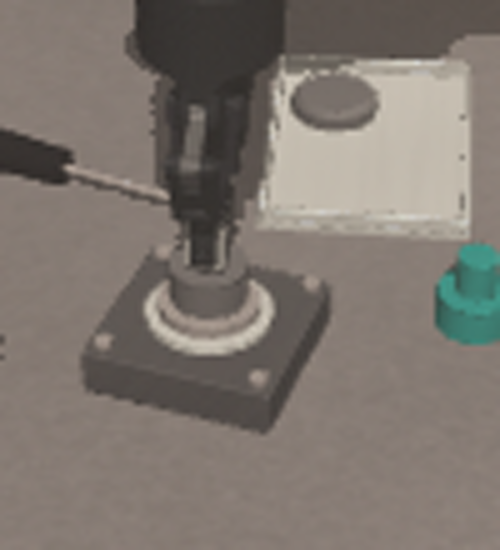

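The picture shows the cap upright, rim on the seat with no gap (about (208,315) in the crop), and the fingers on the knob. The force climbed steeply to 29 N, so the nest is on its stop. I'll hand it in.

```bash
python3 -c "
from cell import *
print(close_job()); s=read_state(); print(s['position'],s['force'])"
```

```text
the job is handed in; nothing more can be done
None
the job is handed in; nothing more can be done
```

The job is handed in at about 14.3 s of the 70 s; no verdict was reported.

- **Keys:** I pushed them in the order small, middle, large. Each push ended at 15–20 N with the key top about 6 mm down, on its stop. The first push on the small key stopped short (3.3 N, about 4 mm), so I pushed it further before lifting.
- **Cap:** I squeezed the cap's knob in two directions to centre it in the fingers, then lifted it. Over the stud the side camera showed it about 3 mm off, so I corrected that before pressing down.
- **Click and nest:** The cap clicked after the force reached about 7 N and dropped away. I kept pressing to about 29 N, well above the 15 N the spring gives at its stop. The tool had come down about 6 mm from the height where the cap seated.
- **Last check:** The final picture shows the cap upright with its rim on the seat and the fingers on the knob. The cover and screwdriver were still in place. The jar and steel block were outside that picture, and the arm never went near them.

**Disagreements:** The top and side cameras differed by about 1.5 mm in x and 1–4 mm in y on where the stud is. I aimed between them and the cap went on without resistance. A sideways force of about 10 N remained at the end.

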